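# Shift the vacuum valve knob through its L-shaped gate

### The arm

A 7-joint arm with a two-finger parallel gripper is mounted at the origin on the work surface; the furniture and walls round the work are solid. World frame = base frame: x ahead of the robot, y to its left, z up, the work surface at z = 0. Lengths are in mm, angles in rad, forces in N, time in s.
With the tool pointing down it reaches from about 400 to 875 mm from the base axis. Payload 4.4 kg.
Tool frame: the origin (TCP) lies where the fingers leave the gripper's body, on its centre line; the fingertips stand 73 mm ahead of it and the grasp point (between the pads) lies 54 mm ahead of it; z points along the fingers, y is the line along which they close (so a half turn about z gives the same grasp; the last joint's range is limited). The gripper opens to 85 mm and grips with 20 to 120 N. Pads are 22 mm wide; open, the fingers measure 114 mm over their backs; the gripper's body (76 mm by 85 mm) begins 54 mm behind the grasp point. The pads swing forward as they close: fully open they stand 13 mm farther back than shut.
Start: joints at [-1.28, 0.628, 0.038, 1.517, -0.027, 0.996, -0.02], TCP at [227.01, 609.084, 303.913] pointing down, gripper open.
Joint ranges: [-3.06, 3.06], [-0.37, 2.12], [-1.25, 1.32], [0.18, 2.47], [-1.1, 4.24], [0.23, 1.98], [-2.94, 2.94]. Speed limits (rad/s): [2.57, 2.57, 3.14, 3.14, 3.14, 3.14, 3.14].

### API

Orientations are given as [roll, pitch, yaw] about the fixed x, y, z axes, in that order (R = Rz(yaw) Ry(pitch) Rx(roll)).
In Python, from cell import ctrl gives the robot as it stands.
- The arm moves only by the tool send_rows, never from a script. Its argument "rows" is a list that holds one entry, the list of rows, each a list of 6 numbers: the shift along the tool's x, y, z in cm, then the turn, a rotation vector about the tool's x, y, z in rad. In form: [[[tx, ty, tz, wx, wy, wz], ...]]. A call has 1 to 10 rows; each row is the pose to reach, as a shift and turn from the pose commanded when the call began, along the tool's axes at that moment; what a row does not reach only later rows make up. A row lasts 1/10 s, in which the tool goes at most 50 mm and 8.59 degrees, less where a joint would pass 70% of its speed; a pose out of reach is approached as far as the arm can. A call with a gripper value outside its range is refused whole. "grip" is the closure in counts, from 0 (fully open) to 255 (shut), set as the call begins (left out, the last holds). The fingers move at their own pace and stop on an object; the grip force is fixed at half the most. Time passes only in rows, so rows that repeat a pose let the fingers close. It gives the time, the measured TCP pose, the force, the opening and the grip force at its end, in the units of the state.
- ctrl.read_state(): the state, without advancing time (a new reading comes with each control period).
- ctrl.get_image(name): name is "scene" or "top" or "wrist"; returns a dict with "pixels" (420x560x3 uint8, red, green, blue), "fx", "fy", "cx", "cy" (pixels), "extrinsics" (4x4, takes a point from camera to world coordinates); the wrist camera has in their place "mount" (4x4, takes a point from camera to tool coordinates, whose origin is the TCP and whose axes are the flange's). Camera axes: x right, y up, looking along -z (the intrinsics and any distortion apply to the point x, -y, -z); pixel columns grow to the right and rows downward; lengths in mm; the calibration is good to about 2 mm. A picture is of the moment at which its call begins: read the wrist's pose just before it. There is no depth.
- ctrl.finish_job(): hands the job in; it is judged then, once.
The state is a dict: "clock": time; "qpos": joint angles; "qd": joint speeds; "tau": joint torques, N m; "eef_pos": TCP position; "tool_rot": TCP orientation; "force": force on the tool from outside, world axes, zero at the start; "torque": the same for the moment, N m; "width": finger opening in mm; "gripper_force": force on a finger pad.
Only numpy, scipy, OpenCV 4.12 (cv2) and the standard library are available. Lean on these libraries where they do the work, as an engineer would, in place of code of your own. Each camera call takes 0.05 s, during which the arm holds its last target. There are 200 camera calls.

### The job

Park the gated vacuum valve: with the fingertips push its black knob along the long leg of the L-shaped slot to the corner, then push it sideways along the short leg until it sits fully home at the closed end, and leave it there. Only push the knob: do not grip it or pull it up, and leave the vial, can and eyepiece standing around it where they are.

Things in the scene. Friction and masses are not known exactly. Their poses are not given: they have to be found in the camera images.
- valve_unit: Fixed grey valve box, 150 (x) x 130 (y) mm; its flat bare aluminium cover is 45 mm above the bench; two brass hose barbs stick out 20 mm from its +x wall. Origin: centre of its underside; z up. An L-shaped slot 13 mm wide goes through the cover: the long leg runs 70 mm along +x, then the short leg 55 mm along -y. The box's place and yaw (up to 40 degrees either way) vary.
- slot_start (a point): Point level with the cover's top, on the slot's centre line at the outer end of the long leg: (-40, 25, 45) mm in the valve box's frame. Axes as the box's.
- slot_corner (a point): Point level with the cover's top, on the slot's centre line at the corner of the L: (30, 25, 45) mm in the valve box's frame. Axes as the box's.
- slot_end (a point): Point level with the cover's top, on the slot's centre line at the closed end of the short leg: (30, -30, 45) mm in the valve box's frame; here the knob's origin must come to rest. Axes as the box's.
- shift_knob: Black shift knob in the slot: flange 40 mm across, 4 mm thick, on it an upright round grip 28 mm across, its top 30 mm above the cover; a 10 mm pin (1.5 mm play each way) and retaining disc below, 5 mm upward play: rocks if pushed hard at an end. Slides by dry friction, 0.3 kg, no spring. Starts in the long leg's first 30 mm. Origin: on the pin's axis at the cover's top; z up; yaw without meaning.
- dropper_vial: Small white dropper vial, 18 mm across, 42 mm tall, loose, standing on the valve's cover near its (-x, -y) corner. Origin: centre of its underside.
- objective_can: Black round can with a white lid, 35 mm across, 52 mm tall, loose, standing on the bench at the valve box's +y side. Origin: centre of its underside.
- spare_eyepiece: Black microscope eyepiece, 33 mm across, 47 mm tall, loose, standing on the bench at the valve box's -y side. Origin: centre of its underside.
Things that resemble listed ones, but are neither listed nor needed, are in the scene too. What is shaped like the shift_knob but red is not meant.

How it is judged (in metres and radians):
On the way, in this order (a step that is already met when the one before it is completed fails the run):
1. the knob has been pushed along the long leg to the corner (x of shift_knob in the frame of valve_unit above 0.0245 m and y of shift_knob in the frame of valve_unit above 0.01 m), for 0.05 s.
2. the knob has been pushed along the short leg to its closed end (x of shift_knob in the frame of valve_unit above 0.0245 m and y of shift_knob in the frame of valve_unit below -0.026 m), for 0.1 s.
At the end, for the whole second after the job is handed in: The knob rests at the closed end of the short leg (within 4 mm of the end point along the leg), flat on the cover and at rest; the vial, can and eyepiece stand upright within 15 mm of where they were (all of step 2 and z of shift_knob in the frame of slot_end below 0.002 m and angle between shift_knob's own z axis and vertical below 0.06 rad and linear speed of shift_knob below 0.01 m/s and distance of each of dropper_vial, objective_can, spare_eyepiece from where it was at the start of the episode below 0.015 m and angle between each of dropper_vial, objective_can, spare_eyepiece's own z axis and vertical below 0.2 rad); the robot touches nothing.
It fails at once if the knob is lifted (more than 4.2 mm off the cover) (z of shift_knob in the frame of slot_end above 0.0042 m).
It fails at once if the knob is gripped: the grasp point between the fingers is on the knob's axis at grip height while the fingers touch it (horizontal distance between the grasp point and shift_knob below 0.01 m and z of the grasp point in the frame of shift_knob below 0.042 m and contact force between the fingers and shift_knob above 0.5 N).
It fails at once if the dropper vial is knocked over or moved by more than 15 mm (distance of dropper_vial from where it was at the start of the episode above 0.015 m or angle between dropper_vial's own z axis and vertical above 0.4 rad).
It fails at once if the objective can is knocked over or moved by more than 15 mm (distance of objective_can from where it was at the start of the episode above 0.015 m or angle between objective_can's own z axis and vertical above 0.4 rad).
It fails at once if the eyepiece is knocked over or moved by more than 15 mm (distance of spare_eyepiece from where it was at the start of the episode above 0.015 m or angle between spare_eyepiece's own z axis and vertical above 0.4 rad).
It also fails if it takes over 37 s, if anything falls off the work surface, if the arm or the gripper's body presses on something with over 40 N, if the wrist force passes 120 N, or if a joint passes its speed limit or range.

## Working session

There is one attempt and no reset: what is moved stays moved. The work goes in short steps, Python scripts to look and compute and a tool call to move; the robot and the scene stay as the last step left them, time stands still between calls to the robot, and variables do not carry over. Pictures are saved under pics/ and viewed, at most 10 in all, crops included, and the job is handed in when it is done.

Besides the shell and the picture viewer there is one more tool, called after "Call:" as name(argument=value, ...) on one line, values as JSON. send_rows: Moves the arm, as the interface text tells. Its arguments: {"type":"object","properties":{"rows":{"type":"array","items":{"type":"array","items":{"type":"array","items":{"type":"number"}}}},"grip":{"type":"number"}},"required":["rows"]}

```bash
mkdir -p pics; ls; python3 - <<'E'
from cell import ctrl
import cv2
s=ctrl.read_state();print(s)
for n in("scene","top"):
    im=ctrl.get_image(n);cv2.imwrite(f"pics/{n}0.png",im["pixels"][:,:,::-1]);print(n,im["fx"],im["fy"],im["cx"],im["cy"],im["extrinsics"].round(3).tolist(),[k for k in im])
E
```

```text
pics
{'clock': 0.0, 'qpos': array([-1.27976391,  0.62932909,  0.03845255,  1.5184049 , -0.02699563,
        0.99627135, -0.02000339]), 'qd': array([-0.00023707, -0.0007905 , -0.00040235,  0.0021189 , -0.00019042,
       -0.0028376 ,  0.00149755]), 'tau': array([ 5.43143724e-04, -5.63402903e+01,  1.22632843e+00, -1.93438715e+01,
        1.10468446e-02,  1.06569700e-02, -8.36107631e-06]), 'eef_pos': array([226.85474555, 608.5975843 , 302.98838266]), 'tool_rot': array([-3.13969860e+00,  3.46614638e-05,  2.78474986e+00]), 'force': array([-0.25857872, -0.31589312, -0.27414674]), 'torque': array([ 0.02952227,  0.00652929, -0.02208171]), 'gripper_force': 0.0, 'width': 85.39060612776201}
scene 487.17316174801493 487.17316174801493 274.4048335988512 219.39472092004664 [[-0.367, 0.411, -0.834, -237.346], [-0.93, -0.173, 0.324, 586.545], [-0.011, 0.895, 0.446, 452.029], [0.0, 0.0, 0.0, 1.0]] ['pixels', 'fx', 'fy', 'cx', 'cy', 'extrinsics']
top 488.8404903428522 488.8404903428522 273.52511402122093 200.45225582416293 [[0.027, 0.998, -0.062, 395.917], [-1.0, 0.028, 0.006, 300.479], [0.008, 0.061, 0.998, 918.379], [0.0, 0.0, 0.0, 1.0]] ['pixels', 'fx', 'fy', 'cx', 'cy', 'extrinsics']
```

View pics/top0.png

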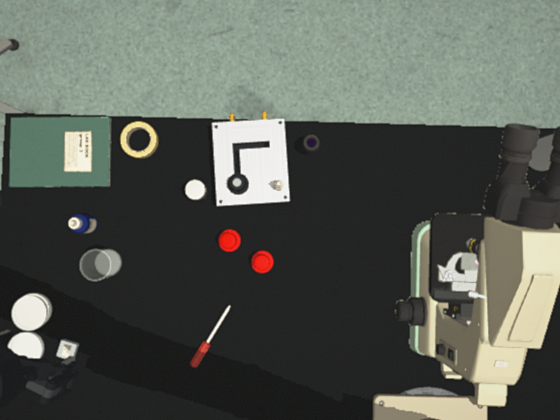

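View pics/scene0.png

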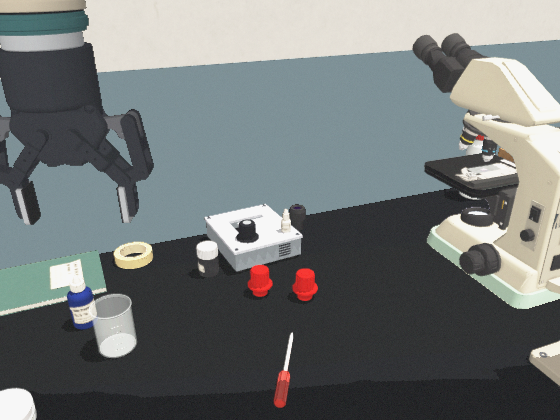

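The top view shows the box with cover corners near (213,123), (284,120), (289,202) and (217,206). The knob is at (237,183), the slot corner at (238,146) and the slot end at (269,145). The vial is at (277,185), the can at (195,189) and the eyepiece at (311,143). In the scene view the knob is at (247,230). I'll enlarge both views for exact pixels.

```bash
python3 - <<'E'
import cv2,numpy as np
t=cv2.imread("pics/top0.png")[105:215,180:330];s=cv2.imread("pics/scene0.png")[195:285,190:315]
t=cv2.resize(t,(600,440),interpolation=cv2.INTER_CUBIC)
s=cv2.resize(s,None,fx=4.8,fy=4.8,interpolation=cv2.INTER_CUBIC)
cv2.imwrite("pics/t1.png",t);cv2.imwrite("pics/s1.png",s)
E
```

```text
(no output)
```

View pics/t1.png

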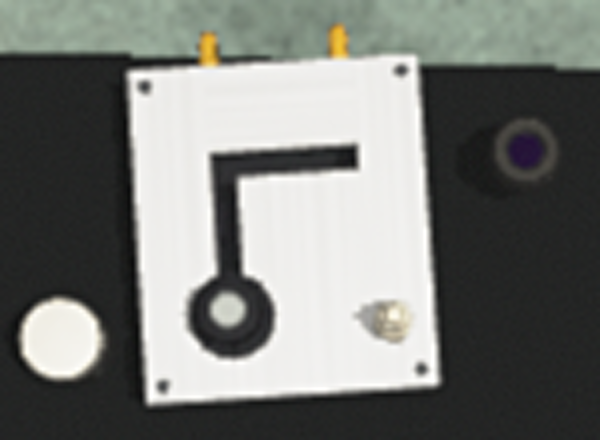

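View pics/s1.png

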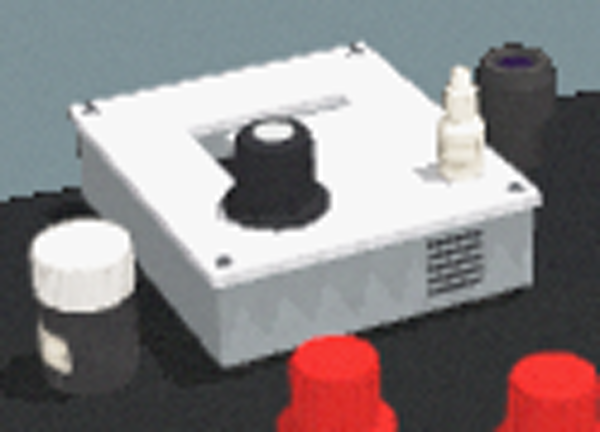

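Cover corners in the top crop, clockwise from +x+y, are (128,70), (418,56), (440,384) and (148,404). The matching ones in the scene crop are (70,110), (362,42), (541,203) and (213,284). The knob top's white dot is at (227,309) in the top crop and (274,130) in the scene crop.

```bash
cat > h.py <<'E'
import numpy as np, cv2
from cell import ctrl
from scipy.spatial.transform import Rotation as R
def P(im):
    M=np.linalg.inv(im["extrinsics"]); K=np.array([[im["fx"],0,im["cx"]],[0,im["fy"],im["cy"]],[0,0,1]])
    return K@np.diag([1,-1,-1])@M[:3]
E
python3 - <<'E'
from h import *
Pt=P(ctrl.get_image("top"));Ps=P(ctrl.get_image("scene"))
t=lambda p:(np.array(p,float)+.5)/4-.5+[180,105]
s=lambda p:(np.array(p,float)+.5)/4.8-.5+[190,195]
N=["++","+-","--","-+","knobtop","can","eyep","vialtop"]
T=[(128,70),(418,56),(440,384),(148,404),(227,309),(60,339),(526,150),(394,316)]
S=[(70,110),(362,42),(541,203),(213,284),(274,130),(82,237),(514,60),(460,70)]
X=[]
for n,a,b in zip(N,T,S):
    h=cv2.triangulatePoints(Pt,Ps,t(a).reshape(2,1),s(b).reshape(2,1))[:,0];h=h[:3]/h[3];X.append(h);print(n,h.round(1))
X=np.array(X)
def ray(Pm,p,z):
    A=np.c_[Pm[:,0],Pm[:,1],-np.r_[p,1]];return np.linalg.solve(A,-(Pm[:,2]*z+Pm[:,3]))[:2]
C=np.array([ray(Pt,t(a),45) for a in T[:4]]);Cs=np.array([ray(Ps,s(a),45) for a in S[:4]])
for nm,c in(("top",C),("scene",Cs),("tri",X[:4,:2])):
    print(nm,c.mean(0).round(1),np.linalg.norm(c-np.roll(c,-1,0),axis=1).round(1))
    d=c[0]+c[1]-c[2]-c[3];e=c[0]+c[3]-c[1]-c[2];print("yaw",np.arctan2(d[1],d[0]),np.arctan2(-e[0],e[1]))
o=C.mean(0);d=C[0]+C[1]-C[2]-C[3];y=np.arctan2(d[1],d[0]);Q=np.array([[np.cos(y),-np.sin(y)],[np.sin(y),np.cos(y)]])
f=lambda p:(Q.T@(p-o)).round(1)
print("slot corner",f(ray(Pt,t((225,166)),45)),"slot end edge",f(ray(Pt,t((357,157)),45)))
for i,z in((4,75),(5,52),(6,47),(7,87)):print(N[i],"top",f(ray(Pt,t(T[i]),z)),"scene",f(ray(Ps,s(S[i]),z)))
E
```

```text
++ [588.6 410.   42.5]
+- [598.9 280.5  44.6]
-- [450.8 266.2  39.3]
-+ [437.9 396.7  41.4]
knobtop [478.2 360.   75. ]
can [465.  435.2  54.2]
eyep [557.1 230.1  45.2]
vialtop [476.2 288.1  86.5]
top [518.7 338.2] [131.1 148.9 130.8 151.3]
yaw 0.09323857453661476 0.08721938599677884
scene [513.7 340.2] [129.8 157.3 127.9 151.5]
yaw 0.07306710367986065 0.09717919132608174
tri [519.  338.3] [130.  148.9 131.2 151.3]
yaw 0.0921279085232606 0.08902319404495668
slot corner [29.6 24.6] slot end edge [ 29.8 -35. ]
knobtop top [-38.1  25.8] scene [-38.4  25.1]
can top [-44.3 101.9] scene [-40.6 100.4]
eyep top [  27.8 -111.1] scene [  24.8 -109.1]
vialtop top [-47.  -45.9] scene [-47.9 -45.4]
```

Box origin is (518.5, 338.3) with yaw 0.09. The cover sizes match the text, and the knob sits at (-38, 25.5) in the box frame with its top measured at 75. The slot corner checks at (29.6, 24.6).

Plan: keep the gripper shut with the tool aligned to the box, and push from the -x side, then from the +y side.

```bash
cat >> h.py <<'E'
O=np.array([518.5,338.3]);YAW=0.09
def delta(bx,by,tipz,base=None):
    s=ctrl.read_state();Rt=R.from_euler("xyz",s["tool_rot"])
    c,n=np.cos(YAW),np.sin(YAW)
    p=np.array([O[0]+c*bx-n*by,O[1]+n*bx+c*by,tipz+73])
    Rg=R.from_euler("xyz",[np.pi,0,YAW+np.pi])
    print("cm",(Rt.inv().apply(p-s["eef_pos"])/10).round(2),"rot",(Rt.inv()*Rg).as_rotvec().round(3),"t",s["clock"])
def where():
    s=ctrl.read_state();d=s["eef_pos"][:2]-O;c,n=np.cos(YAW),np.sin(YAW)
    print("box",(c*d[0]+n*d[1]).round(1),(c*d[1]-n*d[0]).round(1),"tipz",(s["eef_pos"][2]-73).round(1),"F",s["force"].round(1),"w",s["width"].round(1),"t",s["clock"])
E
python3 -c "
from h import *
delta(-85,25,110)"
```

```text
cm [-28.02 -16.57  12.05] rot [-0.001 -0.    -0.447] t 0.2
```

Call:
send_rows(rows=[[[-1.5, -1, 0.5, 0, 0, -0.03], [-5, -3, 2, 0, 0, -0.08], [-9, -5.3, 3.9, 0, 0, -0.15], [-13, -7.7, 5.6, 0, 0, -0.22], [-17, -10, 7.3, 0, 0, -0.29], [-21, -12.4, 9, 0, 0, -0.36], [-25, -14.8, 10.8, 0, 0, -0.42], [-27.3, -16.1, 11.8, 0, 0, -0.447], [-28, -16.6, 12, 0, 0, -0.447], [-28, -16.6, 12, 0, 0, -0.447]]], grip=255)

```text
clock: 1.2
eef_pos: [432.0, 354.7, 183.6]
tool_rot: [-3.141, -0.001, -3.055]
force: [-0.5, -0.1, 0.0]
width: -0.1
gripper_force: 0.0
```

```bash
python3 - <<'E'
from h import *
where();delta(-85,25,55);delta(-80,25,55)
im=ctrl.get_image("scene")["pixels"][110:290,150:390,::-1]
cv2.imwrite("pics/a.png",cv2.resize(im,None,fx=3,fy=3))
E
```

```text
Traceback (most recent call last):
  File "h.py", line 16, in where
    print("box",(c*d[0]+n*d[1]).round(1),(c*d[1]-n*d[0]).round(1),"tipz",(s["eef_pos"][2]-73).round(1),"F",s["force"].round(1),"w",s["width"].round(1),"t",s["clock"])
                                                                                                                                   ^^^^^^^^^^^^^^^^
AttributeError: 'float' object has no attribute 'round'
```

```bash
sed -i 's/s\["width"\].round(1)/round(s["width"],1)/' h.py; python3 - <<'E'
from h import *
where();delta(-85,25,55)
im=ctrl.get_image("scene")["pixels"][110:290,150:390,::-1]
cv2.imwrite("pics/a.png",cv2.resize(im,None,fx=3,fy=3))
E
```

```text
box -84.7 24.1 tipz 110.6 F [-0.5 -0.1  0. ] w -0.1 t 1.2
cm [0.03 0.09 5.56] rot [-0.001 -0.001 -0.003] t 1.2
```

View pics/a.png

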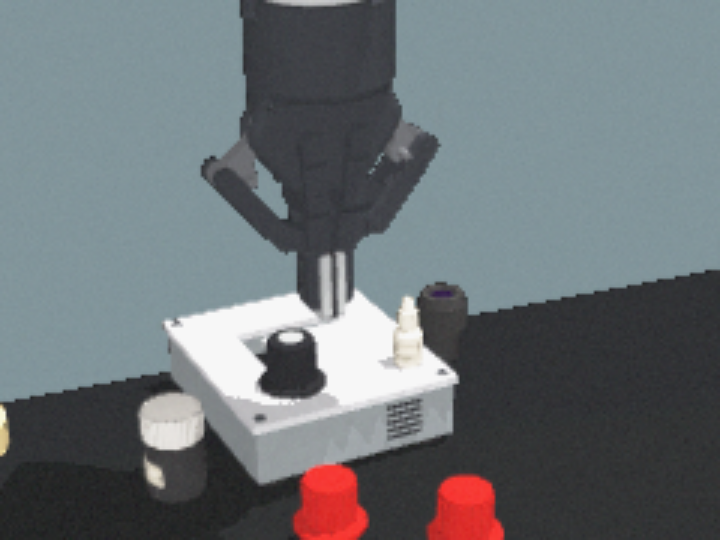

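The picture shows the shut fingertips at (330,318), i.e. scene pixel (260,216), above and behind the box's -x edge. The knob and loose items haven't moved. I'll check the tip's height against the model.

```bash
python3 - <<'E'
from h import *
Ps=P(ctrl.get_image("scene"))
for z in(97,110,123):
    h=Ps@[432,354.7,z,1];print(z,h[:2]/h[2])
E
```

```text
97 [258.15818892 220.85424949]
110 [257.95147621 213.65475225]
123 [257.74169161 206.34826557]
```

The tip height agrees with the model, so I descend to 54 mm, which is 9 mm above the cover.

Call:
send_rows(rows=[[[0, 0.1, 1, 0, 0, 0], [0, 0.1, 2.5, 0, 0, 0], [0, 0.1, 4, 0, 0, 0], [0, 0.1, 5, 0, 0, 0], [0, 0.1, 5.6, 0, 0, 0], [0, 0.1, 5.7, 0, 0, 0], [0, 0.1, 5.7, 0, 0, 0]]])

```text
clock: 2.0
eef_pos: [431.2, 357.1, 127.0]
tool_rot: [3.141, 0.0, -3.051]
force: [0.7, 0.7, 0.3]
width: -0.0
gripper_force: 0.0
```

Call:
send_rows(rows=[[[-0.8, -0.1, 0, 0, 0, 0], [-1.5, -0.1, 0, 0, 0, 0], [-2.1, -0.1, 0, 0, 0, 0], [-2.6, -0.1, 0, 0, 0, 0], [-3.1, -0.1, 0, 0, 0, 0], [-3.6, -0.1, 0, 0, 0, 0], [-4.1, -0.1, 0, 0, 0, 0], [-4.6, -0.1, 0, 0, 0, 0], [-5.1, -0.1, 0, 0, 0, 0], [-5.6, -0.1, 0, 0, 0, 0]]])

```text
clock: 3.0
eef_pos: [485.5, 360.8, 126.9]
tool_rot: [-3.141, -0.004, -3.051]
force: [-6.1, -0.6, 3.9]
width: -0.1
gripper_force: 2.8
```

```bash
python3 - <<'E'
from h import *
where();delta(4,25,54)
im=ctrl.get_image("scene")["pixels"][150:290,170:340,::-1]
cv2.imwrite("pics/b.png",cv2.resize(im,None,fx=4,fy=4))
E
```

```text
box -30.9 25.4 tipz 53.9 F [-6.1 -0.6  3.9] w -0.1 t 3.0
cm [-3.49 -0.04 -0.02] rot [-0.001 -0.004  0.001] t 3.0
```

View pics/b.png

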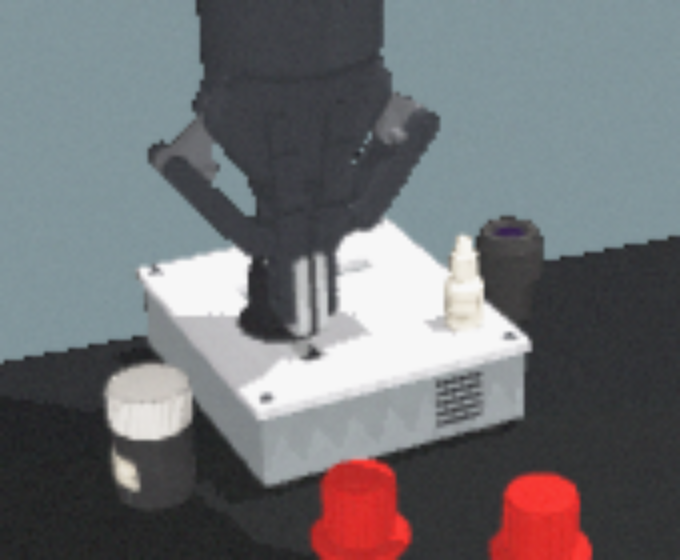

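The pusher is behind the knob and the knob is sliding along the slot, at about (265,310) in the picture, with the slot start visible behind it. I continue to the corner.

Call:
send_rows(rows=[[[-0.5, 0, 0, 0, 0, 0], [-1, 0, 0, 0, 0, 0], [-1.5, 0, 0, 0, 0, 0], [-2, 0, 0, 0, 0, 0], [-2.4, 0, 0, 0, 0, 0], [-2.8, 0, 0, 0, 0, 0], [-3.1, 0, 0, 0, 0, 0], [-3.3, 0, 0, 0, 0, 0], [-3.4, 0, 0, 0, 0, 0], [-3.4, 0, 0, 0, 0, 0]]])

```text
clock: 4.05
eef_pos: [521.3, 363.7, 126.8]
tool_rot: [-3.142, 0.0, -3.052]
force: [-2.1, -0.4, 0.7]
width: 0.1
gripper_force: 1.2
```

Call:
send_rows(rows=[[[-0.1, 0, 0, 0, 0, 0], [-0.2, 0, 0, 0, 0, 0], [-0.2, 0, 0, 0, 0, 0]]])

```text
clock: 4.35
eef_pos: [523.3, 364.0, 126.8]
tool_rot: [3.141, 0.001, -3.051]
force: [-2.1, -0.7, 0.1]
width: 0.2
gripper_force: 1.1
```

Call:
send_rows(rows=[[[-0.1, 0, 0, 0, 0, 0], [-0.2, 0, 0, 0, 0, 0], [-0.2, 0, 0, 0, 0, 0]]])

```text
clock: 4.65
eef_pos: [524.5, 364.2, 126.8]
tool_rot: [-3.141, -0.001, -3.051]
force: [-4.8, -0.9, 1.7]
width: -0.3
gripper_force: 2.3
```

Call:
send_rows(rows=[[[-0.1, 0, 0, 0, 0, 0], [-0.2, 0, 0, 0, 0, 0], [-0.2, 0, 0, 0, 0, 0]]])

```text
clock: 4.95
eef_pos: [524.8, 364.3, 126.8]
tool_rot: [-3.14, -0.004, -3.051]
force: [-8.2, -1.6, 5.4]
width: -0.1
gripper_force: 4.3
```

The force rose and motion stopped, so the knob is against the corner wall. I back off, lift and check with the top view.

Call:
send_rows(rows=[[[0.5, 0, 0, 0, 0, 0], [1.2, 0, 0, 0, 0, 0], [1.6, 0, -0.5, 0, 0, 0], [1.6, 0, -2, 0, 0, 0], [1.6, 1, -4, 0, 0, 0], [1.6, 3, -4.5, 0, 0, 0], [0.8, 4, -4.5, 0, 0, 0], [-0.4, 4.2, -4.5, 0, 0, 0], [-0.4, 4.2, -4.5, 0, 0, 0]]])

```text
clock: 5.85
eef_pos: [529.4, 407.2, 173.5]
tool_rot: [3.14, 0.004, -3.052]
force: [0.2, -1.2, -1.0]
width: -0.3
gripper_force: 0.0
```

```bash
python3 - <<'E'
from h import *
where();delta(31,65,54)
im=ctrl.get_image("scene")["pixels"][150:290,170:340,::-1]
cv2.imwrite("pics/c.png",cv2.resize(im,None,fx=4,fy=4))
E
```

```text
box 17.0 67.6 tipz 100.5 F [ 0.2 -1.2 -1. ] w -0.3 t 5.85
cm [-1.38 -0.27  4.65] rot [ 0.002  0.004 -0.001] t 5.85
```

View pics/c.png

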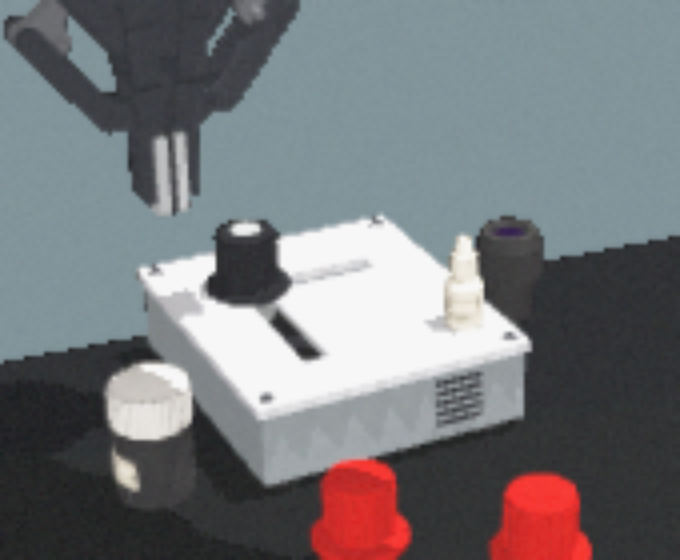

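The knob is flat at the corner, with its top at (244,230) in the crop. The vial, can and eyepiece are untouched. Next I move over the +y side and descend.

Call:
send_rows(rows=[[[-0.8, -0.1, 0, 0, 0, 0], [-1.4, -0.1, 0, 0, 0, 0], [-1.4, -0.1, 1, 0, 0, 0], [-1.4, -0.1, 2.5, 0, 0, 0], [-1.4, -0.1, 4, 0, 0, 0], [-1.4, -0.1, 4.6, 0, 0, 0], [-1.4, -0.1, 4.6, 0, 0, 0]]])

```text
clock: 6.6
eef_pos: [540.1, 406.2, 123.7]
tool_rot: [-3.14, -0.003, -3.051]
force: [-0.3, 0.1, 0.0]
width: -0.1
gripper_force: 0.0
```

```bash
python3 -c "
from h import *
where();delta(31,-1,54)
P_=P(ctrl.get_image('scene'));p=(np.array([244,230])+.5)/4-.5+[170,150]
A=np.c_[P_[:,0],P_[:,1],-np.r_[p,1]];x=np.linalg.solve(A,-(P_[:,2]*75+P_[:,3]))[:2]-O
print('knob',.996*x[0]+.09*x[1],.996*x[1]-.09*x[0])"
```

```text
box 27.6 65.7 tipz 50.7 F [-0.3  0.1  0. ] w -0.1 t 6.6
cm [-0.34 -6.67 -0.32] rot [-0.002 -0.003  0.001] t 6.6
knob 29.8556725117636 26.964225174894533
```

The knob measures (29.9, 27.0) in the box frame, so step 1 is met. I push along -y while correcting height and x.

Call:
send_rows(rows=[[[-0.3, 0, -0.3, 0, 0, 0], [-0.3, -0.4, -0.3, 0, 0, 0], [-0.3, -0.9, -0.3, 0, 0, 0], [-0.3, -1.4, -0.3, 0, 0, 0], [-0.3, -1.9, -0.3, 0, 0, 0], [-0.3, -2.4, -0.3, 0, 0, 0], [-0.3, -2.9, -0.3, 0, 0, 0], [-0.3, -3.4, -0.3, 0, 0, 0], [-0.3, -3.9, -0.3, 0, 0, 0], [-0.3, -4.4, -0.3, 0, 0, 0]]])

```text
clock: 7.65
eef_pos: [548.2, 364.0, 129.4]
tool_rot: [3.14, 0.001, -3.051]
force: [-1.2, 4.1, 4.7]
width: 0.2
gripper_force: 2.7
```

```bash
python3 -c "
from h import *
where();delta(31,-3,54)"
```

```text
box 31.9 22.9 tipz 56.4 F [-1.2  4.1  4.7] w 0.2 t 7.65
cm [ 0.1  -2.59  0.24] rot [0.002 0.001 0.001] t 7.65
```

Call:
send_rows(rows=[[[0.1, -0.5, 0.1, 0, 0, 0], [0.1, -1, 0.2, 0, 0, 0], [0.1, -1.4, 0.2, 0, 0, 0], [0.1, -1.8, 0.2, 0, 0, 0], [0.1, -2.1, 0.2, 0, 0, 0], [0.1, -2.3, 0.2, 0, 0, 0], [0.1, -2.4, 0.2, 0, 0, 0], [0.1, -2.4, 0.2, 0, 0, 0]]])

```text
clock: 8.45
eef_pos: [549.9, 340.2, 127.8]
tool_rot: [3.139, 0.002, -3.051]
force: [-0.5, 5.8, 4.6]
width: -0.3
gripper_force: 2.6
```

Call:
send_rows(rows=[[[0, -0.1, 0, 0, 0, 0], [0, -0.2, 0, 0, 0, 0], [0, -0.2, 0, 0, 0, 0]]])

```text
clock: 8.75
eef_pos: [550.0, 338.3, 127.7]
tool_rot: [3.139, 0.002, -3.051]
force: [0.6, 5.5, 4.4]
width: 0.1
gripper_force: 2.6
```

```bash
python3 -c "
from h import *
where()"
```

```text
box 31.4 -2.9 tipz 54.7 F [0.6 5.5 4.4] w 0.1 t 8.75
```

Call:
send_rows(rows=[[[0, -0.1, 0, 0, 0, 0], [0, -0.2, 0, 0, 0, 0], [0, -0.2, 0, 0, 0, 0]]])

```text
clock: 9.05
eef_pos: [550.1, 337.2, 127.8]
tool_rot: [3.138, 0.002, -3.051]
force: [-0.4, 6.1, 4.7]
width: 0.1
gripper_force: 3.4
```

Call:
send_rows(rows=[[[0, -0.1, 0, 0, 0, 0], [0, -0.2, 0, 0, 0, 0], [0, -0.2, 0, 0, 0, 0]]])

```text
clock: 9.35
eef_pos: [550.1, 336.6, 128.2]
tool_rot: [3.136, 0.003, -3.05]
force: [-0.2, 8.6, 5.6]
width: 0.3
gripper_force: 4.5
```

Call:
send_rows(rows=[[[0, -0.1, 0, 0, 0, 0], [0, -0.2, 0, 0, 0, 0], [0, -0.2, 0, 0, 0, 0]]])

```text
clock: 9.65
eef_pos: [550.2, 335.9, 128.6]
tool_rot: [3.134, 0.004, -3.049]
force: [-0.7, 11.0, 6.7]
width: 0.0
gripper_force: 5.5
```

Force is rising with little motion, so the knob is at the end wall. I retract gently and look.

Call:
send_rows(rows=[[[0, 0.6, 0, 0, 0, 0], [0, 1.4, 0, 0, 0, 0], [0, 2.2, 0, 0, 0, 0], [0, 2.6, -1, 0, 0, 0], [0, 3.2, -3, 0, 0, 0], [0, 5, -6, 0, 0, 0], [0, 8, -9, 0, 0, 0], [0, 11, -11, 0, 0, 0], [0, 13, -11, 0, 0, 0], [0, 13, -11, 0, 0, 0]]])

```text
clock: 10.65
eef_pos: [536.7, 464.9, 238.2]
tool_rot: [3.138, 0.001, -3.047]
force: [-1.2, 0.9, -0.4]
width: 0.1
gripper_force: 0.0
```

```bash
python3 - <<'E'
from h import *
where()
im=ctrl.get_image("scene")["pixels"][195:285,190:315,::-1];im2=ctrl.get_image("top")["pixels"][105:215,180:330,::-1]
a=cv2.resize(im,(500,360),interpolation=cv2.INTER_CUBIC)
b=cv2.resize(im2,(300,220),interpolation=cv2.INTER_CUBIC)
o=np.zeros((360,800,3),np.uint8);o[:,:500]=a;o[:220,500:]=b
cv2.imwrite("pics/d.png",o)
E
```

```text
box 29.5 124.4 tipz 165.2 F [-1.2  0.9 -0.4] w 0.1 t 10.65
```

View pics/d.png

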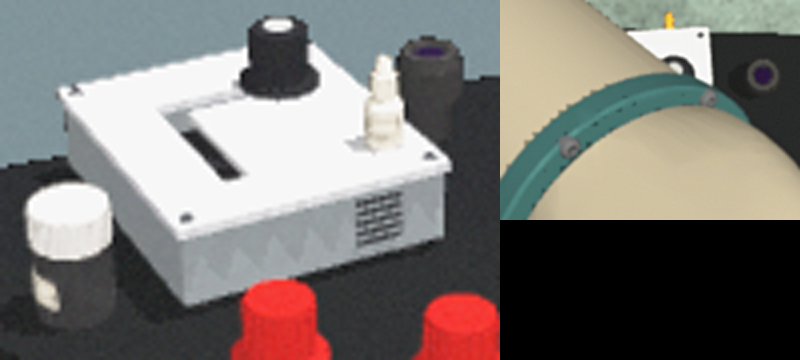

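The knob stands flat at the slot end, with its top at (278,25) in the left panel. Vial, can and eyepiece are all in place. I'll check its position numerically.

```bash
python3 -c "
from h import *
P_=P(ctrl.get_image('scene'))
def g(u,v,z):
  p=(np.array([u,v])+.5)/4-.5+[190,195]
  A=np.c_[P_[:,0],P_[:,1],-np.r_[p,1]];x=np.linalg.solve(A,-(P_[:,2]*z+P_[:,3]))[:2]-O
  print(.996*x[0]+.09*x[1],.996*x[1]-.09*x[0])
g(278,25,75);g(280,80,49)
print(ctrl.read_state()['qd'].round(4))"
```

```text
30.441094407830665 -30.95571502472139
25.181856951397023 -28.82556174727124
[ 0.0153  0.0013  0.0068  0.0059 -0.0001 -0.0031 -0.0003]
```

```bash
python3 -c "
from cell import ctrl
print(ctrl.finish_job())"
```

```text
the job is handed in; nothing more can be done
None
```

The knob was pushed to the corner and then home: the scene camera last put it at about (30, -31) mm in the box frame against a target of (30, -30). It stood flat, the vial, can and eyepiece looked unmoved, and the arm was clear; I handed the job in at about 11 s, and no verdict came back.

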